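# Set the print-air regulator and slide its lock over the knob

## Task

On the sloping console, turn the black bar-shaped regulator knob clockwise until its pointed end, let go (it springs back a little), rests exactly on the dark steel arrowhead mark, the one across the knob from the lock. Then slide the steel fork lock fully home over the knob's blunt end and let go; if it strikes the knob and stops short, do not force it but draw it back and correct the knob. Leave everything else standing where it is.

Things in the scene. Friction and masses are not known exactly. Their poses are not given: they have to be found in the camera images.
- console: the regulator console, a fixed white wedge-shaped housing, 200 mm deep (x) by 260 mm wide (y); its top face slopes up away from the robot at 30 degrees (about 57 mm high at the front, 173 mm at the back); origin at the centre of its underside. It does not move when pushed
- panel: the console's sloping face, fixed; origin where the knob's axis meets it; z square out of the face (30 degrees from vertical, leaning to the robot), x straight up the slope, y across the face to the left, towards the lock. From the axis the face reaches 70 mm to -y, 190 mm to +y and 115 mm up and down the slope. Work with the tool square to it, so tilted 30 degrees
- mark (a point): tip of the raised dark steel arrowhead (12 mm wide, 5 mm high) on the face, 47 mm from the knob's axis on the -y side of the panel; axes as panel
- knob (a joint): setting of the knob (its disc), rad, clockwise positive looking onto the face: 0 when its pointed end, let go, points to the lock (+y of the panel), pi/2 up the slope, 3.14 exactly on the mark (-y); range 0 to 4.6. Stiff (about 0.12 N m), stays where it is left. Starts at about 0.4 to 1.2, so it needs at least two grasps
- knob_grip (a point): on the knob's axis, 42 mm out from the face: a TCP place to grip. The knob is a black disc, 72 mm across, 7 mm high, with an upright flat-sided black bar 16 mm thick, 6 to 48 mm out from the face; from the axis its pointed end reaches 42 mm, its blunt end 32 mm; a thin metal line on top runs to the pointed end. y along the bar to the pointed end, z out of the face
- bar: the knob's bar, sprung on the disc: while turned against the stiffness it runs 0.1 to 0.2 rad ahead of the disc, and when let go it springs back in line with the disc. So what counts is where it rests after letting go. Origin on the axis at the face, y along the bar to its pointed end, z out of the face
- knob_nose (a point): top of the knob's pointed end, 42 mm from the axis, 42 mm out from the face; axes as knob_grip
- lock_tab (a point): centre of the lock's tab, 42 mm out from the face; moves with the lock: 106 mm from the knob's axis when drawn back, 50 mm when home; axes as panel. The tab is an upright steel block, 30 mm (panel x) by 24 mm (panel y), top 50 mm out from the face: pinch it across panel x, or push its outer (+y) side
- lock: the steel fork lock; axes as panel, origin at the panel's when drawn back (start). It slides 56 mm to -y to its stop, about 4 N of friction, stays where left. Two prongs (8 to 18 mm out, tips 48 mm to +y of its origin, 46 mm long) leave a 19.5 mm gap that takes the 16 mm bar only if in line with the lock's travel within about 0.06 rad; else they strike it. The pointed end is too long to go in
- stage: fixed aluminium plate stage, 180 x 200 x 48 mm; origin at the centre of its underside; left or right of the console
- wellplate: low white multiwell plate, 86 x 128 x 14 mm, lying on the stage; origin at the centre of its underside
- jar: amber jar, 56 mm across, 75 mm tall, standing between the console and the stage or beside the console; origin at the centre of its underside
- beaker: open glass beaker, 64 mm across the rim, 75 mm tall, beside the console on its lock side; origin at the centre of its underside
- dishes: stack of three flat dishes, 90 mm across, 45 mm tall; origin at the centre of its underside
- tipbox: grey pipette-tip box, 82 x 117 x 62 mm; origin at the centre of its underside
- rack: white tube rack, 60 x 160 mm, 82 mm tall with tubes, behind the console; origin at the centre of its underside
- spatula: steel spatula lying on the table, 190 mm long; origin near its middle

How it is judged:
By the outcome, as a careful person would: the job done as asked, in the order asked, and still so for the second after the job is handed in, with the robot touching nothing.
It also fails if it takes over 70 s, if anything falls off the work surface, if the arm or the gripper's body presses on something with over 40 N, if the wrist force passes 120 N, or if a joint passes its speed limit or range.

## Robot

A 6-joint arm with a two-finger parallel gripper is mounted at the origin on the work surface. World frame = base frame: x ahead of the robot, y to its left, z up, the work surface at z = 0. Lengths are in m, angles in degrees, forces in N, time in s.
With the tool pointing down it reaches from about 0.25 to 0.725 m from the base axis. Payload 9.7 kg.
Tool frame: the origin (TCP) lies between the finger pads, 19 mm behind the fingertips; this is the grasp point; z points along the fingers, y is the direction in which the jaws open and shut (so a half turn about z gives the same grasp; the last joint's range is limited). The gripper opens to 85 mm and grips with 20 to 120 N. Pads are 22 mm wide; open, the fingers measure 114 mm over their backs; the gripper's body (76 mm by 85 mm) begins 54 mm behind the grasp point. The pads swing forward as they close: fully open they stand 13 mm farther back than shut.
Start: joints at [64.515, 4.979, 10.078, 95.1, 0, 90], TCP at [0.237, 0.496, 0.25] pointing down, gripper open.
Joint ranges: [-179.16, 179.16], [-48.56, 103.87], [-65.8, 70.77], [-126.05, 130.52], [-82.76, 87.17], [-180, 180]. Speed limits (degrees/s): [127.2, 127.2, 147.25, 180, 180, 180].

## Interface

Orientations are given as [roll, pitch, yaw] about the fixed x, y, z axes, in that order (R = Rz(yaw) Ry(pitch) Rx(roll)).
In Python, from workcell import telemetry, optics, order gives the robot as it stands. The module is installed in compiled form; this text tells all that it offers.
- The arm moves only by the shell command python3 -m inch 'ROWS' [FORCE]. ROWS is JSON, a list of rows, each a list of 7 numbers: the shift along the tool's x, y, z in m, then the turn, a rotation vector about the tool's x, y, z in rad, then the closure, from 0 (fully open) to 1 (shut). In form: [[tx, ty, tz, rx, ry, rz, grip], ...]. A call has 1 to 12 rows; each row is the pose to reach, as a shift and turn from the pose commanded when the call began, along the tool's axes at that moment; what a row does not reach only later rows make up. A row lasts 1/12 s, in which the tool goes at most 41.7 mm and 7.16 degrees, less where a joint would pass 70% of its speed; a pose out of reach is approached as far as the arm can. A call with a gripper value outside its range is refused whole. The fingers move at their own pace and stop on an object; FORCE is the grip in N (left out, the last holds). Time passes only in rows, so rows that repeat a pose let the fingers close. It gives the time, the measured TCP pose, the force and the opening at its end, in the units of the state.
- telemetry.get_obs(): the state, without advancing time (a new reading comes with each control period).
- optics.camera(name): name is "scene" or "top" or "wrist"; returns (picture, depth): 400x640x3 uint8, red, green, blue; 400x640 float32, m along the optical axis (not along the pixel's ray), 0 where there is no reading.
- optics.camera_info(name): a dict with "camera_matrix" (3x3 intrinsics, pixels), "xyz" and "attitude" of the camera in the world; the wrist camera has in their place "mount" (4x4, takes a point from camera to tool coordinates, whose origin is the TCP and whose axes are the flange's). Camera axes: x right, y down, z forward; pixel columns grow to the right and rows downward; lengths in m; the calibration is good to about 2 mm. A picture is of the moment at which its call begins: read the wrist's pose just before it. camera_info takes no time and is no camera call.
- order.job_done(): hands the job in, once; it reports no verdict.
The state is a dict: "time": time; "q": joint angles; "qd": joint speeds; "joint_efforts": joint torques, N m; "ee_pos": TCP position; "tcp_rot": TCP orientation; "wrist_force": force on the tool from outside, world axes, zero at the start; "torque": the same for the moment, N m; "opening": finger opening in m.
Only numpy, scipy, OpenCV 4.12 (cv2) and the standard library are available. Lean on these libraries where they do the work, as an engineer would, in place of code of your own. Each camera call takes 0.05 s, during which the arm holds its last target. There are 200 camera calls.

## Working session

There is one attempt and no reset: what is moved stays moved. The work goes in short steps, Python scripts to look and compute and a shell command to move; the robot and the scene stay as the last step left them, time stands still between calls to the robot, and variables do not carry over. Pictures are saved under pics/ and viewed, about 8 in all and at most 12, crops included, and the job is handed in when it is done.

```bash
mkdir -p pics
cat > h.py <<'E'
import numpy as np, cv2
from scipy.spatial.transform import Rotation as R
from workcell import telemetry, optics, order
np.set_printoptions(precision=4, suppress=True)
def pose():
    o=telemetry.get_obs(); T=np.eye(4); T[:3,:3]=R.from_euler('xyz',o['tcp_rot'],degrees=True).as_matrix(); T[:3,3]=o['ee_pos']; return T
def shot(n,f,crop=None,s=1):
    T=pose(); im,d=optics.camera(n); np.savez('pics/'+f,im=im,d=d,T=T)
    c=im if crop is None else im[crop[1]:crop[3],crop[0]:crop[2]]
    cv2.imwrite('pics/'+f+'.png',cv2.cvtColor(cv2.resize(c,None,fx=s,fy=s,interpolation=cv2.INTER_CUBIC),cv2.COLOR_RGB2BGR)); return im,d,T
def camT(n,T=None):
    i=optics.camera_info(n)
    if n=='wrist': return T@np.array(i['mount']),np.array(i['camera_matrix'])
    return i,np.array(i['camera_matrix'])
E
python3 - <<'E'
from h import *
print(telemetry.get_obs())
for n in ("scene","top","wrist"): print(optics.camera_info(n))
shot('top','top0')
E
```

```text
{'time': 0.0, 'q': array([64.5141,  5.0119, 10.0313, 95.0978, -0.0006, 89.9994]), 'qd': array([ 0.0694, -0.025 ,  0.0654,  0.0236,  0.0547, -0.0316]), 'joint_efforts': array([  0.0041, -52.0397,  46.4795,   0.0167,   0.0002,  -0.    ]), 'ee_pos': array([0.2366, 0.4963, 0.2492]), 'tcp_rot': array([-179.9216,    0.0006,  154.5147]), 'wrist_force': array([-0.2187, -0.1964, -0.0516]), 'torque': array([-0.0176, -0.0382,  0.0057]), 'opening': 0.08537109975761537}
{'camera_matrix': array([[514.0125,   0.    , 316.3099],
       [  0.    , 514.0125, 194.8549],
       [  0.    ,   0.    ,   1.    ]]), 'xyz': array([1.348 , 0.1945, 1.342 ]), 'attitude': array([-146.86  ,    0.6472,  101.9843])}
{'camera_matrix': array([[368.924 ,   0.    , 324.7632],
       [  0.    , 368.924 , 199.2541],
       [  0.    ,   0.    ,   1.    ]]), 'xyz': array([0.4134, 0.0146, 1.3215]), 'attitude': array([-172.8172,    0.4632,  -89.9774])}
{'camera_matrix': array([[335.6064,   0.    , 311.3822],
       [  0.    , 335.6064, 195.8154],
       [  0.    ,   0.    ,   1.    ]]), 'mount': array([[ 0.0007, -0.9465, -0.3227,  0.0828],
       [ 1.    ,  0.001 , -0.0007,  0.0004],
       [ 0.001 , -0.3227,  0.9465, -0.1243],
       [ 0.    ,  0.    ,  0.    ,  1.    ]])}
```

View pics/top0.png

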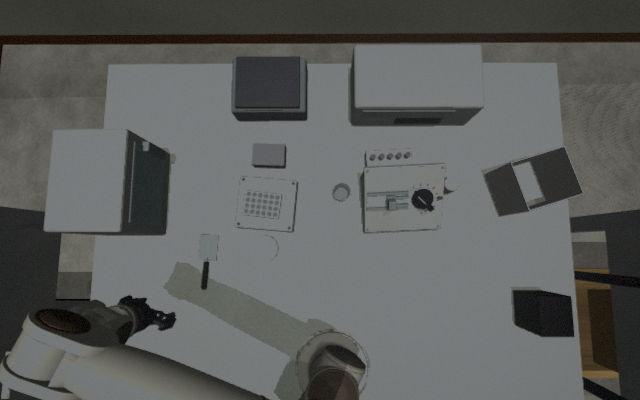

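The top view shows the console at about (365–445, 163–233), the knob near (423,201), the lock tab near (391,203), and the amber jar or beaker on either side of the console. I'll enlarge it and fit the face from depth.

Run:
```python
from h import *
z=np.load('pics/top0.npz'); im,d=z['im'],z['d']
i,K=camT('top'); Rc=R.from_euler('xyz',i['attitude'],degrees=True).as_matrix()
v,u=np.mgrid[:400,:640]
P=np.stack([(u-K[0,2])/K[0,0]*d,(v-K[1,2])/K[1,1]*d,d],-1)@Rc.T+i['xyz']
np.save('pics/topP.npy',P)
print(np.median(P[200:240,320:340].reshape(-1,3),0))
# face fit
Q=P[160:236,362:448].reshape(-1,3)
rng=np.random.default_rng(0);best=None
for _ in range(500):
    a,b,c=Q[rng.choice(len(Q),3)]; n=np.cross(b-a,c-a); L=np.linalg.norm(n)
    if L<1e-6: continue
    n/=L; m=abs((Q-a)@n)<.002
    if best is None or m.sum()>best.sum(): best=m
F=Q[best]; c=F.mean(0); n=np.linalg.svd(F-c,full_matrices=False)[2][2]; n*=np.sign(n[2]); print(n,c,best.sum(),np.degrees(np.arccos(n[2])),np.degrees(np.arctan2(n[1],n[0])))
for uv in [(423,201),(391,203),(341,192),(448,187),(366,170),(362,232),(445,164),(443,231)]: print(uv,P[uv[1],uv[0]],n@(P[uv[1],uv[0]]-c))
c=im[150:245,330:470]; c=cv2.convertScaleAbs(cv2.resize(c,None,fx=5,fy=5,interpolation=cv2.INTER_CUBIC),alpha=1.4)
cv2.imwrite('pics/top0c.png',c[:,:,::-1])
```

```text
[0.5052 0.0084 0.0002]
[-0.4968 -0.031   0.8673] [ 0.5737 -0.2324  0.1202] 2571 29.85465922304922 -176.42920548760998
(423, 201) [ 0.554  -0.2868  0.16  ] 0.046002760636546534
(391, 203) [ 0.5476 -0.1854  0.1608] 0.04674554100510582
(341, 192) [ 0.606  -0.0333  0.0022] -0.12455255165531164
(448, 187) [ 0.6127 -0.3963  0.0727] -0.055496391603939564
(366, 170) [ 0.6524 -0.1071  0.1684] -0.0012227082665555076
(362, 232) [ 0.4621 -0.1074  0.0017] -0.05116901639084554
(445, 164) [ 0.6711 -0.3578  0.17  ] -0.0013036373657929166
(443, 231) [ 0.4655 -0.3944  0.0048] -0.04131359444407287
```

View pics/top0c.png

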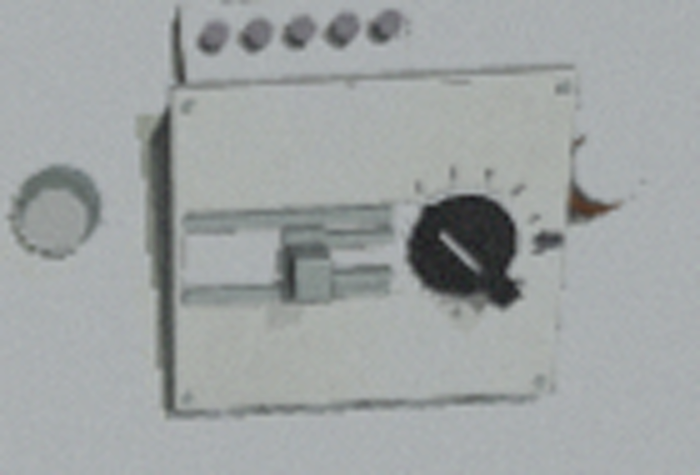

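```bash
cat >> h.py <<'E'
YAW=np.radians(3.3)
XP=np.array([np.cos(np.pi/6)*np.cos(YAW),np.cos(np.pi/6)*np.sin(YAW),.5]); YP=np.array([-np.sin(YAW),np.cos(YAW),0]); ZP=np.cross(XP,YP)
RP=np.stack([XP,YP,ZP],1)   # panel->world
def tgt(o,p,th,flip=1):
    """TCP at panel point p (origin o), tool z into face, tool x along bar setting th (flip=-1: opposite)"""
    x=flip*(XP*np.sin(th)+YP*np.cos(th)); T=np.eye(4); T[:3,:3]=np.stack([x,np.cross(-ZP,x),-ZP],1); T[:3,3]=o+RP@np.array(p); return T
def rel(T,T0=None):
    D=np.linalg.inv(pose() if T0 is None else T0)@T; r=R.from_matrix(D[:3,:3]).as_rotvec(); print('shift',D[:3,3],'rot',r,'deg',np.degrees(np.linalg.norm(r)))
def topan(o): 
    T=pose(); p=RP.T@(T[:3,3]-o); x=RP.T@T[:3,0]; print('panel p',p,'th of +x',np.arctan2(x[0],x[1]),'tilt',np.degrees(np.arccos(-ZP@T[:3,2])))
E
python3 - <<'E'
from h import *
o=np.array([.554,-.287,.160])-.046*ZP
print(o,RP)
for f in (1,-1): rel(tgt(o,[0,0,.165],.75,f))
E
```

```text
[ 0.577  -0.2857  0.1202] [[ 0.8646 -0.0576 -0.4992]
 [ 0.0499  0.9983 -0.0288]
 [ 0.5     0.      0.866 ]]
shift [-0.5714 -0.5992 -0.013 ] rot [-0.5949 -0.0942  1.7717] deg 107.21920457288441
shift [-0.5714 -0.5992 -0.013 ] rot [ 0.0882 -0.5567 -1.2906] deg 80.69073137268204
```

```bash
python3 -m inch '[[-0.02,-0.02,-0.04,0,0,0,0],[-0.57,-0.6,-0.04,0.088,-0.557,-1.29,0.3],[-0.57,-0.6,-0.04,0.088,-0.557,-1.29,0.3],[-0.57,-0.6,-0.04,0.088,-0.557,-1.29,0.3],[-0.57,-0.6,-0.04,0.088,-0.557,-1.29,0.3],[-0.57,-0.6,-0.04,0.088,-0.557,-1.29,0.3],[-0.57,-0.6,-0.04,0.088,-0.557,-1.29,0.3],[-0.57,-0.6,-0.04,0.088,-0.557,-1.29,0.3],[-0.57,-0.6,-0.04,0.088,-0.557,-1.29,0.3],[-0.57,-0.6,-0.04,0.088,-0.557,-1.29,0.3],[-0.57,-0.6,-0.04,0.088,-0.557,-1.29,0.3],[-0.57,-0.6,-0.04,0.088,-0.557,-1.29,0.3]]' 40
python3 - <<'E'
from h import *
print(telemetry.get_obs()['q'])
o=np.array([ 0.577,-0.2857,0.1202]); rel(tgt(o,[0,0,.165],.75,-1))
E
```

```text
time: 1.05
ee_pos: [0.3708, 0.0891, 0.2868]
tcp_rot: [-162.2, 19.5, -137.5]
wrist_force: [0.6, 0.1, 0.7]
opening: 0.0599
[ 19.9524 -41.3933 -24.9067  81.8797  -9.2406 -21.5166]
shift [ 0.1638 -0.356   0.08  ] rot [ 0.0185 -0.0748 -0.1802] deg 11.227522195760718
```

```bash
python3 -m inch '[[0.164,-0.356,0.08,0.0185,-0.075,-0.18,0.3],[0.164,-0.356,0.08,0.0185,-0.075,-0.18,0.3],[0.164,-0.356,0.08,0.0185,-0.075,-0.18,0.3],[0.164,-0.356,0.08,0.0185,-0.075,-0.18,0.3],[0.164,-0.356,0.08,0.0185,-0.075,-0.18,0.3],[0.164,-0.356,0.08,0.0185,-0.075,-0.18,0.3],[0.164,-0.356,0.08,0.0185,-0.075,-0.18,0.3],[0.164,-0.356,0.08,0.0185,-0.075,-0.18,0.3],[0.164,-0.356,0.08,0.0185,-0.075,-0.18,0.3],[0.164,-0.356,0.08,0.0185,-0.075,-0.18,0.3],[0.164,-0.356,0.08,0.0185,-0.075,-0.18,0.3],[0.164,-0.356,0.08,0.0185,-0.075,-0.18,0.3]]'
python3 - <<'E'
from h import *
print(telemetry.get_obs()['q'])
o=np.array([ 0.577,-0.2857,0.1202]); rel(tgt(o,[0,0,.165],.75,-1)); topan(o)
shot('wrist','w1')
E
```

```text
time: 2.05
ee_pos: [0.4929, -0.2934, 0.2595]
tcp_rot: [-157.5, 19.9, -126.2]
wrist_force: [-0.4, -0.4, 0.4]
opening: 0.0599
[-39.7919 -14.1158 -11.8563  69.6224  19.7676 -85.5974]
shift [-0.0044 -0.0005 -0.0022] rot [ 0.0034 -0.0039 -0.0091] deg 0.5982392552925814
panel p [-0.0034 -0.0028  0.1628] th of +x -2.382510949964304 tilt 0.2945217688915567
```

View pics/w1.png

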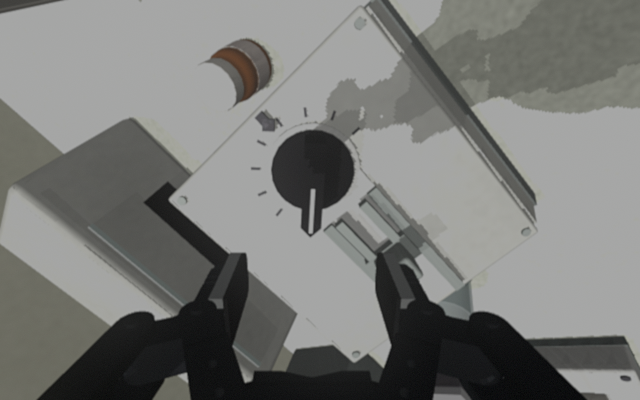

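The wrist view shows the pointed end at (311,234), the disc centre near (313,168), the mark at about (266,121) and the lock tab near (405,240). I'll measure from depth heights over the face.

```bash
cat >> h.py <<'E'
def cloud(f):
    z=np.load('pics/'+f+'.npz'); im,d,T=z['im'],z['d'],z['T']; C,K=camT('wrist',T)
    v,u=np.mgrid[:400,:640]
    P=np.stack([(u-K[0,2])/K[0,0]*d,(v-K[1,2])/K[1,1]*d,d],-1)@C[:3,:3].T+C[:3,3]
    return im,d,P
def fit(f,o):
    im,d,P=cloud(f); p=(P-o)@RP
    m=(d>0)&(abs(p[...,2])<.006)&(p[...,0]>-.1)&(p[...,0]<.1)&(p[...,1]>-.06)&(p[...,1]<.17)
    for _ in range(4):
        F=P[m]; c=F.mean(0); n=np.linalg.svd(F-c,full_matrices=False)[2][2]; n*=np.sign(n[2]); h=(P-c)@n; m=m&(abs(h)<.0015)
    print('face n',n,'tilt',np.degrees(np.arccos(n[2])),'az',np.degrees(np.arctan2(-n[1],-n[0])),m.sum())
    return im,d,P,p,h
E
python3 - <<'E'
from h import *
o=np.array([ 0.577,-0.2857,0.1202])
im,d,P,p,h=fit('w1',o)
x,y=p[...,0],p[...,1]; g=im.mean(-1)
disc=(abs(h-.007)<.0025)&(np.hypot(x,y)<.05)&(g<70)
cnt=max(cv2.findContours(disc.astype(np.uint8),0,1)[0],key=len)[:,0]
hull=cv2.convexHull(np.stack([x[disc],y[disc]],1).astype(np.float32)*1000)
print('disc circle',cv2.minEnclosingCircle(hull),'median',x[disc].mean(),y[disc].mean())
bar=(h>.044)&(h<.052)&(np.hypot(x,y)<.06)
q=np.stack([x[bar],y[bar]],1); print('bar n',len(q),'rect',cv2.minAreaRect((q*1000).astype(np.float32)))
tab=(h>.046)&(h<.054)&(y>.08)&(abs(x)<.03)
q=np.stack([x[tab],y[tab]],1); print('tab n',len(q),q.min(0),q.max(0),'rect',cv2.minAreaRect((q*1000).astype(np.float32)))
# ortho views of height 0 (left) and 48mm (right), 3px/mm ; x up, y left
C,K=camT('wrist',np.load('pics/w1.npz')['T']); Ci=np.linalg.inv(C)
h0=np.median(h[(np.hypot(x,y)<.08)&(abs(h)<.001)]-p[...,2][(np.hypot(x,y)<.08)&(abs(h)<.001)]); print('face offset of o',h0)
def ortho(hh,y0,y1,x0,x1,s=4):
    X,Y=np.meshgrid(np.arange(x1,x0,-1/s)/1e3,np.arange(y1,y0,-1/s)/1e3,indexing='ij')
    W=o+np.stack([X,Y,np.full_like(X,hh-h0)],-1)@RP.T
    c=W@Ci[:3,:3].T+Ci[:3,3]; m=c@K.T; m=m[...,:2]/m[...,2:]
    return cv2.remap(im,m.astype(np.float32),None,cv2.INTER_CUBIC)
a=ortho(0,-70,70,-60,60); b=ortho(.048,-60,60,-60,60,2)
cv2.imwrite('pics/o1.png',np.vstack([a])[:,:,::-1]); cv2.imwrite('pics/o1b.png',b[:,:,::-1])
E
```

```text
face n [-0.498  -0.0244  0.8668] tilt 29.90758079131002 az 2.7998028110326674 31523
disc circle ((-11.560872077941895, -9.459959030151367), 35.212032318115234) median -0.012627176158141396 -0.011209324189115813
bar n 1934 rect ((-7.937807083129883, -6.301145553588867), (73.58946990966797, 16.02225112915039), 43.544063568115234)
tab n 188 [-0.0256  0.084 ] [-0.0165  0.1076] rect ((-22.31024169921875, 95.40188598632812), (8.55445671081543, 23.539447784423828), 8.318805694580078)
face offset of o -0.00041868720182871173
```

View pics/o1.png

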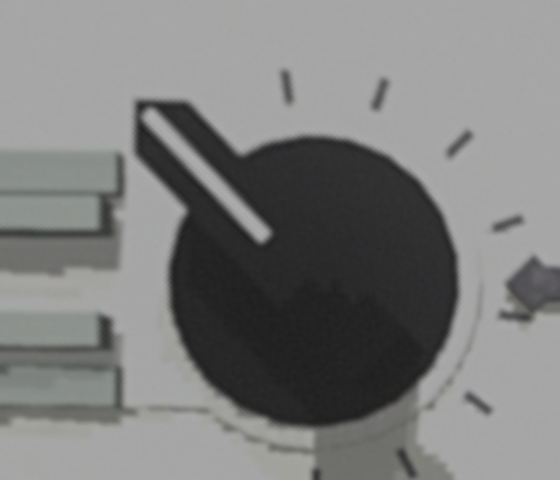

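```bash
sed -i 's/^YAW=.*/YAW=np.radians(3.2)/' h.py
cat >> h.py <<'E'
O=np.array([ 0.577,-0.2857,0.1202])+XP*-.01156+YP*-.0096+ZP*.0004
E
python3 - <<'E'
from h import *
print(O); topan(O); rel(tgt(O,[0,0,.08],.81,-1)); rel(tgt(O,[0,0,.042],.81,-1))
E
```

```text
[ 0.5673 -0.2959  0.1148]
panel p [0.0082 0.0086 0.1631] th of +x -2.384530826248079 tilt 0.28588618869838134
shift [ 0.0116 -0.0003  0.0831] rot [ 0.0042 -0.0026  0.0529] deg 3.046265892904519
shift [ 0.0115 -0.0005  0.1211] rot [ 0.0042 -0.0026  0.0529] deg 3.046265892904519
```

```bash
python3 -m inch '[[0.0115,-0.0005,0.03,0.004,-0.003,0.053,0.4],[0.0115,-0.0005,0.06,0.004,-0.003,0.053,0.4],[0.0115,-0.0005,0.083,0.004,-0.003,0.053,0.4],[0.0115,-0.0005,0.1,0.004,-0.003,0.053,0.4],[0.0115,-0.0005,0.112,0.004,-0.003,0.053,0.4],[0.0115,-0.0005,0.121,0.004,-0.003,0.053,0.4],[0.0115,-0.0005,0.121,0.004,-0.003,0.053,0.4],[0.0115,-0.0005,0.121,0.004,-0.003,0.053,0.4]]' 60
python3 - <<'E'
from h import *
topan(O); rel(tgt(O,[0,0,.042],.81,-1)); print(telemetry.get_obs()['wrist_force'])
E
```

```text
time: 2.77
ee_pos: [0.547, -0.2951, 0.154]
tcp_rot: [-158.1, 21.3, -128.8]
wrist_force: [0.3, -0.0, 0.8]
opening: 0.0512
panel p [0.0021 0.0019 0.0442] th of +x -2.3355340537954477 tilt 0.17932243895474964
shift [0.0028 0.0001 0.0021] rot [-0.0024  0.0021  0.0039] deg 0.2882549993849044
[ 0.2807 -0.025   0.8163]
```

```bash
python3 -m inch '[[0.002,0,0.001,0,0,0.003,0.4],[0.002,0,0.001,0,0,0.003,1],[0.002,0,0.001,0,0,0.003,1],[0.002,0,0.001,0,0,0.003,1],[0.002,0,0.001,0,0,0.003,1],[0.002,0,0.001,0,0,0.003,1],[0.002,0,0.001,0,0,0.003,1],[0.002,0,0.001,0,0,0.003,1]]' 60
python3 - <<'E'
from h import *
topan(O); rel(tgt(O,[0,0,.042],.81,-1)); print(telemetry.get_obs()['wrist_force'])
E
```

```text
time: 3.43
ee_pos: [0.546, -0.297, 0.1526]
tcp_rot: [-158.1, 21.3, -129.1]
wrist_force: [-5.0, 1.1, 4.1]
opening: 0.0147
panel p [0.0004 0.     0.0435] th of +x -2.3315998801082323 tilt 0.17937922343213972
shift [0.0003 0.0003 0.0015] rot [-0.0026  0.0017  0.    ] deg 0.17937945346157344
[-4.9754  1.0648  4.0584]
```

```bash
python3 -m inch '[[0,0,0,0,0,0.1,1],[0,0,0,0,0,0.2,1],[0,0,0,0,0,0.3,1],[0,0,0,0,0,0.4,1],[0,0,0,0,0,0.5,1],[0,0,0,0,0,0.6,1],[0,0,0,0,0,0.7,1],[0,0,0,0,0,0.8,1],[0,0,0,0,0,0.9,1],[0,0,0,0,0,1.0,1],[0,0,0,0,0,1.1,1],[0,0,0,0,0,1.2,1]]'
python3 - <<'E'
from h import *
topan(O); s=telemetry.get_obs(); print(s['wrist_force'],s['torque'],s['q'],s['opening'])
E
```

```text
time: 4.43
ee_pos: [0.5459, -0.2972, 0.1526]
tcp_rot: [166.0, 27.0, 154.4]
wrist_force: [-5.6, 1.4, 4.3]
opening: 0.0149
panel p [ 0.0003 -0.0001  0.0435] th of +x -1.1268024126478624 tilt 0.17258228318571425
[-5.5803  1.4488  4.2767] [0.0138 1.2045 0.2112] [-36.4351  -8.6316 -19.3303  55.1523  18.6376 -10.1574] 0.014888165419295805
```

```bash
python3 -m inch '[[0,0,0,0,0,0.1,1],[0,0,0,0,0,0.2,1],[0,0,0,0,0,0.3,1],[0,0,0,0,0,0.4,1],[0,0,0,0,0,0.5,1],[0,0,0,0,0,0.6,1],[0,0,0,0,0,0.7,1],[0,0,0,0,0,0.8,1],[0,0,0,0,0,0.9,1],[0,0,0,0,0,1.0,1],[0,0,0,0,0,1.1,1],[0,0,0,0,0,1.2,1]]'
python3 - <<'E'
from h import *
topan(O); s=telemetry.get_obs(); print(s['wrist_force'],s['torque'],s['q'],s['opening'])
E
python3 -m inch '[[0,0,0,0,0,0,1],[0,0,0,0,0,0,1],[0,0,0,0,0,0,0.4],[0,0,0,0,0,0,0.4],[0,0,0,0,0,0,0.4],[0,0,0,0,0,0,0.4]]'
python3 - <<'E'
from h import *
topan(O); s=telemetry.get_obs(); print(s['wrist_force'],s['opening'])
E
```

```text
time: 5.43
ee_pos: [0.5458, -0.2972, 0.1525]
tcp_rot: [149.9, -2.1, 89.5]
wrist_force: [-6.9, 0.8, 4.6]
opening: 0.0148
panel p [ 0.0001 -0.0001  0.0435] th of +x 0.0733751375073274 tilt 0.15520960075314172
[-6.9344  0.7994  4.5764] [0.0671 1.4499 0.193 ] [-36.4374  -8.6335 -19.3342  55.1671  18.6261  58.6003] 0.014762490963674098
time: 5.93
ee_pos: [0.5463, -0.297, 0.1519]
tcp_rot: [149.9, -1.9, 89.8]
wrist_force: [0.2, -0.5, 0.3]
opening: 0.0511
panel p [0.0003 0.0001 0.0426] th of +x 0.0680548116201865 tilt 0.1675710714267284
[ 0.2046 -0.4518  0.3264] 0.05113437412612694
```

Bar was held at 3.21 and released. I'll back off 0.12 m and measure where it rests.

```bash
python3 -m inch '[[0,0,-0.02,0,0,0,0.4],[0,0,-0.06,0,0,0,0.4],[0,0,-0.095,0,0,0,0.4],[0,0,-0.12,0,0,0,0.4],[0,0,-0.12,0,0,0,0.4],[0,0,-0.12,0,0,0,0.4],[0,0,-0.12,0,0,0,0.4]]'
cat >> h.py <<'E'
def measure(f):
    shot('wrist',f); im,d,P,p,h=fit(f,O); x,y=p[...,0],p[...,1]
    bar=(h>.044)&(h<.052)&(np.hypot(x,y)<.06)
    q=(np.stack([x[bar],y[bar]],1)*1000).astype(np.float32); r=cv2.minAreaRect(q); print('bar n',len(q),'rect',r)
    c=q.mean(0); e=np.linalg.svd(q-c,full_matrices=False)[2][0]; e*=np.sign(e@np.array(r[0])); print('PCA th',np.arctan2(e[0],e[1])%(2*np.pi),'axis from rect',np.array(r[0])-5*e)
    B=cv2.boxPoints(r); a,b=sorted([B[1]-B[0],B[2]-B[1]],key=np.linalg.norm); b=b*np.sign(b@e); print('rect th',np.arctan2(b[0],b[1])%(2*np.pi))
    tab=(h>.046)&(h<.054)&(y>.03)&(abs(x)<.03)&(y<.125)
    t=(np.stack([x[tab],y[tab]],1)*1000).astype(np.float32)
    if len(t)>20: print('tab n',len(t),cv2.minAreaRect(t))
    mk=(h>.0035)&(h<.0065)&(y<-.043)&(y>-.065)&(abs(x)<.02)
    m=np.stack([x[mk],y[mk]],1)*1000
    if len(m)>5: print('mark n',len(m),m.min(0),m.max(0),m.mean(0))
    hd=(abs(h-.007)<.002)&(np.hypot(x,y)<.04)&(im.mean(-1)<75); print('disc',cv2.minEnclosingCircle((np.stack([x[hd],y[hd]],1)*1000).astype(np.float32)))
    C,K=camT('wrist',np.load('pics/'+f+'.npz')['T']); Ci=np.linalg.inv(C)
    def ortho(hh,s=4):
        X,Y=np.meshgrid(np.arange(50,-50,-1/s)/1e3,np.arange(120,-70,-1/s)/1e3,indexing='ij')
        c=(O+np.stack([X,Y,np.full_like(X,hh)],-1)@RP.T)@Ci[:3,:3].T+Ci[:3,3]; m=c@K.T; m=m[...,:2]/m[...,2:]
        return cv2.remap(im,m.astype(np.float32),None,cv2.INTER_CUBIC)
    for n,hh in (('a',.005),('b',.048)): cv2.imwrite('pics/%s_%s.png'%(f,n),ortho(hh)[:,:,::-1])
E
python3 - <<'E'
from h import *
topan(O); measure('w2')
E
```

```text
time: 6.52
ee_pos: [0.4861, -0.3002, 0.2547]
tcp_rot: [149.9, -2.0, 89.8]
wrist_force: [0.5, 0.4, -0.2]
opening: 0.0512
panel p [-0.0005  0.0002  0.1619] th of +x 0.06851681177020004 tilt 0.12520736946280045
face n [-0.4982 -0.025   0.8667] tilt 29.923088955529405 az 2.8671024698657743 37504
bar n 1876 rect ((1.118631362915039, -3.955913543701172), (16.054235458374023, 73.15531158447266), 3.6134612560272217)
PCA th 3.0778422 axis from rect [0.8001 1.0339]
rect th 3.078526
tab n 1897 ((1.3428020477294922, 74.18568420410156), (88.35444641113281, 29.921117782592773), 89.88665771484375)
mark n 30 [ -3.4174 -64.8871] [  4.14   -59.6039] [ -0.8527 -62.7289]
disc ((0.1249607652425766, 0.19412894546985626), 35.796112060546875)
```

View pics/w2_a.png

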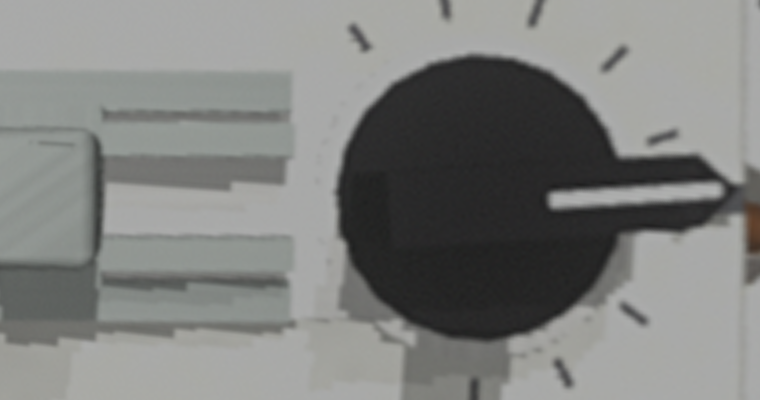

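Rest angle is 3.078 against a target of about 3.146 in my frame, where the tab line and mark suggest a 0.005 offset. Springback is 0.137, so I'll regrip and turn to 3.283.

```bash
python3 -m inch '[[0,0,0.03,0,0,-0.1,0.4],[0,0,0.06,0,0,-0.132,0.4],[0,0,0.09,0,0,-0.132,0.4],[0,0,0.11,0,0,-0.132,0.4],[0,0,0.12,0,0,-0.132,0.4],[0,0,0.12,0,0,-0.132,0.4],[0,0,0.12,0,0,-0.132,1],[0,0,0.12,0,0,-0.132,1],[0,0,0.12,0,0,-0.132,1],[0,0,0.12,0,0,-0.132,1],[0,0,0.12,0,0,-0.132,1],[0,0,0.12,0,0,-0.132,1]]'
python3 - <<'E'
from h import *
topan(O); print(telemetry.get_obs()['wrist_force'])
E
python3 -m inch '[[0,0,0,0,0,0.03,1],[0,0,0,0,0,0.06,1],[0,0,0,0,0,0.1,1],[0,0,0,0,0,0.14,1],[0,0,0,0,0,0.18,1],[0,0,0,0,0,0.205,1],[0,0,0,0,0,0.205,1],[0,0,0,0,0,0.205,1]]'
python3 - <<'E'
from h import *
topan(O); print(telemetry.get_obs()['wrist_force'])
E
```

```text
time: 7.57
ee_pos: [0.5457, -0.2975, 0.1534]
tcp_rot: [149.9, 1.9, 96.3]
wrist_force: [-7.3, 0.3, 3.3]
opening: 0.0146
panel p [ 0.0005 -0.0005  0.0443] th of +x -0.06345312083833084 tilt 0.22712682860860048
[-7.2687  0.3218  3.2903]
time: 8.23
ee_pos: [0.5456, -0.2976, 0.1534]
tcp_rot: [150.1, -4.0, 86.1]
wrist_force: [-7.1, 0.7, 2.7]
opening: 0.0149
panel p [ 0.0004 -0.0005  0.0443] th of +x 0.14165135347510094 tilt 0.21961637467100395
[-7.1082  0.7102  2.7459]
```

```bash
python3 -m inch '[[0,0,0,0,0,0.0,0.4],[0,0,0,0,0,0,0.4],[0,0,0,0,0,0,0.4],[0,0,-0.02,0,0,0,0.4],[0,0,-0.05,0,0,0,0.4],[-0.02,0,-0.085,0,0,-0.1,0.4],[-0.06,0,-0.12,0,0,-0.14,0.4],[-0.09,0,-0.14,0,0,-0.14,0.4],[-0.09,0,-0.14,0,0,-0.14,0.4],[-0.09,0,-0.14,0,0,-0.14,0.4],[-0.09,0,-0.14,0,0,-0.14,0.4]]'
python3 - <<'E'
from h import *
topan(O); measure('w3')
E
```

```text
time: 9.15
ee_pos: [0.47, -0.3905, 0.2662]
tcp_rot: [149.9, -0.0, 93.1]
wrist_force: [-0.2, 0.4, 0.2]
opening: 0.051
panel p [-0.0131 -0.0891  0.1824] th of +x 0.0023489030760641028 tilt 0.15132935757208704
face n [-0.4982 -0.0265  0.8667] tilt 29.927235123131023 az 3.0447494031464553 21644
bar n 2271 rect ((0.7597494125366211, -4.208412170410156), (73.49263763427734, 16.049020767211914), 89.69811248779297)
PCA th 3.1515903 axis from rect [0.8097 0.7913]
rect th 3.1468618
tab n 91 ((0.9226279258728027, 31.397634506225586), (15.302361488342285, 2.3587591648101807), 1.4101577997207642)
mark n 186 [ -6.1393 -64.9387] [  6.4153 -47.5369] [  0.1821 -56.4619]
disc ((0.33396416902542114, 0.3257559537887573), 35.35638427734375)
```

View pics/w3_a.png

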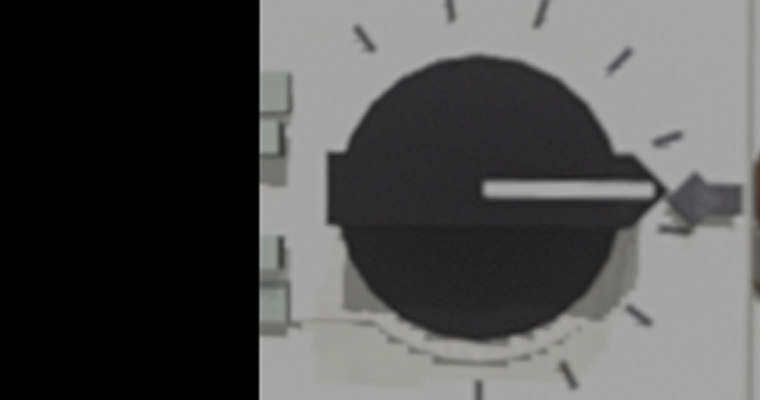

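Bar and mark agree: mark tip (665,197) and disc centre row 197.5 are level, and the bar measures 3.147 against about 3.145. Next is pinching the lock tab.

Run:
```python
from h import *
topan(O); rel(tgt(O,[.0012,.106,.12],.005,1)); rel(tgt(O,[.0012,.106,.042],.005,1))
```

```text
panel p [-0.0132 -0.0883  0.1818] th of +x 0.0017480711917674233 tilt 0.12826054997164013
shift [0.1943 0.0139 0.062 ] rot [ 0.0021 -0.0007  0.0033] deg 0.22616607183194415
shift [0.1942 0.0137 0.14  ] rot [ 0.0021 -0.0007  0.0033] deg 0.22616607183194415
```

```bash
python3 -m inch '[[0.04,0.005,0,0,0,0.003,0.4],[0.08,0.0135,0,0,0,0.003,0.4],[0.12,0.0135,0.0,0.002,0,0.003,0.4],[0.16,0.0135,0.02,0.002,0,0.003,0.4],[0.194,0.0135,0.04,0.002,0,0.003,0.4],[0.194,0.0135,0.06,0.002,0,0.003,0.4],[0.194,0.0135,0.06,0.002,0,0.003,0.4],[0.194,0.0135,0.06,0.002,0,0.003,0.4]]' 30
python3 - <<'E'
from h import *
topan(O); print(telemetry.get_obs()['q']); rel(tgt(O,[.0012,.106,.042],.005,1))
z=shot('wrist','w4')
E
```

```text
time: 9.87
ee_pos: [0.5009, -0.1925, 0.2201]
tcp_rot: [150.1, -0.2, 93.2]
wrist_force: [-0.2, -0.2, 0.7]
opening: 0.0512
panel p [0.0002 0.1069 0.1215] th of +x 0.0020897596899297154 tilt 0.1332683604238278
[-28.5681 -22.8359 -23.1357  63.6679  15.3406  61.8858]
shift [-0.001   0.001   0.0795] rot [-0.001  -0.0021  0.0029] deg 0.21350538080245057
```

View pics/w4.png

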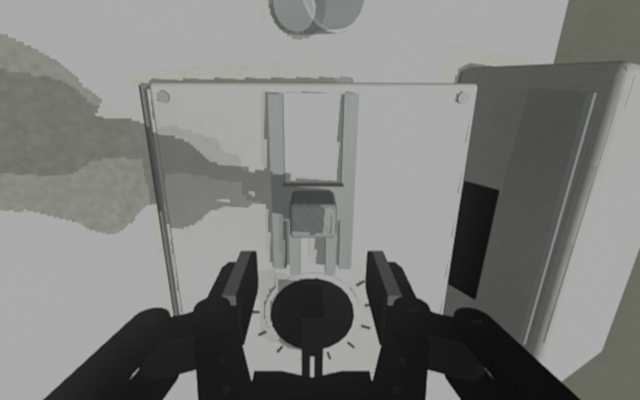

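The tab at (313,213) is centred between the fingers (midpoint about 311), so I'll descend and pinch.

```bash
python3 -m inch '[[-0.001,0.001,0.03,0,0,0.002,0.4],[-0.001,0.001,0.055,0,0,0.002,0.4],[-0.001,0.001,0.07,0,0,0.002,0.4],[-0.001,0.001,0.079,0,0,0.002,0.4],[-0.001,0.001,0.079,0,0,0.002,0.4],[-0.001,0.001,0.079,0,0,0.002,0.4],[-0.001,0.001,0.079,0,0,0.002,1],[-0.001,0.001,0.079,0,0,0.002,1],[-0.001,0.001,0.079,0,0,0.002,1],[-0.001,0.001,0.079,0,0,0.002,1],[-0.001,0.001,0.079,0,0,0.002,1]]' 30
python3 -m inch '[[-0.004,0,0,0,0,0,1],[-0.008,0,0,0,0,0,1],[-0.012,0,0,0,0,0,1],[-0.015,0,0,0,0,0,1],[-0.018,0,0,0,0,0,1],[-0.02,0,0,0,0,0,1],[-0.022,0,0,0,0,0,1],[-0.024,0,0,0,0,0,1]]'
python3 - <<'E'
from h import *
topan(O); print(telemetry.get_obs()['wrist_force']@RP)
E
```

```text
time: 10.83
ee_pos: [0.54, -0.1938, 0.1544]
tcp_rot: [150.1, -0.1, 92.8]
wrist_force: [-16.9, -1.1, 6.7]
opening: 0.0295
time: 11.5
ee_pos: [0.5411, -0.2172, 0.1544]
tcp_rot: [150.1, -0.2, 92.8]
wrist_force: [-19.0, 3.5, 8.5]
opening: 0.0293
panel p [0.0009 0.08   0.0452] th of +x 0.007172389820499751 tilt 0.08183818458423417
[-12.0053   4.5923  16.7277]
```

```bash
python3 -m inch '[[-0.004,0,0,0,0,0,1],[-0.008,0,0,0,0,0,1],[-0.012,0,0,0,0,0,1],[-0.016,0,0,0,0,0,1],[-0.02,0,0,0,0,0,1],[-0.023,0,0,0,0,0,1]]'
python3 - <<'E'
from h import *
topan(O); print(telemetry.get_obs()['wrist_force']@RP)
E
python3 -m inch '[[-0.002,0,0,0,0,0,1],[-0.004,0,0,0,0,0,1],[-0.006,0,0,0,0,0,1],[-0.008,0,0,0,0,0,1],[-0.009,0,0,0,0,0,1],[-0.01,0,0,0,0,0,1],[-0.01,0,0,0,0,0,1]]'
python3 - <<'E'
from h import *
topan(O); print(telemetry.get_obs()['wrist_force']@RP)
E
```

```text
time: 12.0
ee_pos: [0.5422, -0.2404, 0.1544]
tcp_rot: [150.1, -0.2, 92.8]
wrist_force: [-19.2, 3.3, 8.0]
opening: 0.0294
panel p [0.0008 0.0568 0.0453] th of +x 0.007320349962434613 tilt 0.08956961782252322
[-12.4794   4.3195  16.4433]
time: 12.58
ee_pos: [0.5427, -0.2498, 0.1544]
tcp_rot: [150.1, -0.2, 92.8]
wrist_force: [-19.8, 6.4, 8.9]
opening: 0.0292
panel p [0.0008 0.0473 0.0453] th of +x 0.007299727498397139 tilt 0.07011183048205852
[-12.3883   7.5064  17.3874]
```

```bash
python3 -m inch '[[-0.001,0,0,0,0,0,1],[-0.002,0,0,0,0,0,1],[-0.002,0,0,0,0,0,1]]'
python3 - <<'E'
from h import *
topan(O); print(telemetry.get_obs()['wrist_force']@RP)
E
python3 -m inch '[[0.002,0,0,0,0,0,0.4],[0.002,0,0,0,0,0,0.4],[0.002,0,0,0,0,0,0.4],[0.002,0,-0.02,0,0,0,0.4],[0.002,0,-0.05,0,0,0,0.4],[0.002,0,-0.08,0,0,0,0.4],[0.002,0,-0.12,0,0,0,0.4],[0.002,0,-0.13,0,0,0,0.4],[0.002,0,-0.13,0,0,0,0.4],[0.002,0,-0.13,0,0,0,0.4]]'
python3 - <<'E'
from h import *
topan(O); measure('w5')
E
```

```text
time: 12.83
ee_pos: [0.5427, -0.25, 0.1543]
tcp_rot: [150.1, -0.4, 93.0]
wrist_force: [-22.8, 15.7, 12.9]
opening: 0.0295
panel p [0.0007 0.0472 0.0453] th of +x 0.006981984922469619 tilt 0.2513132676601298
[-12.5248  16.9609  22.074 ]
time: 13.67
ee_pos: [0.4797, -0.2542, 0.2667]
tcp_rot: [149.9, -0.1, 92.8]
wrist_force: [-0.4, -0.7, 0.1]
opening: 0.0513
panel p [0.0022 0.0465 0.1742] th of +x 0.006186131562849783 tilt 0.16298751757867053
face n [-0.4982 -0.0257  0.8667] tilt 29.924598210806806 az 2.9566637427143876 33894
bar n 2400 rect ((0.4432344436645508, 9.61029052734375), (100.61788177490234, 29.956737518310547), 88.96904754638672)
PCA th 0.0068779774 axis from rect [0.4088 4.6104]
rect th 0.017993512
tab n 1193 ((1.1065654754638672, 46.39988708496094), (32.86066818237305, 29.937074661254883), 88.67341613769531)
disc ((0.5993728637695312, 0.4696284234523773), 35.533077239990234)
```

View pics/w5_a.png

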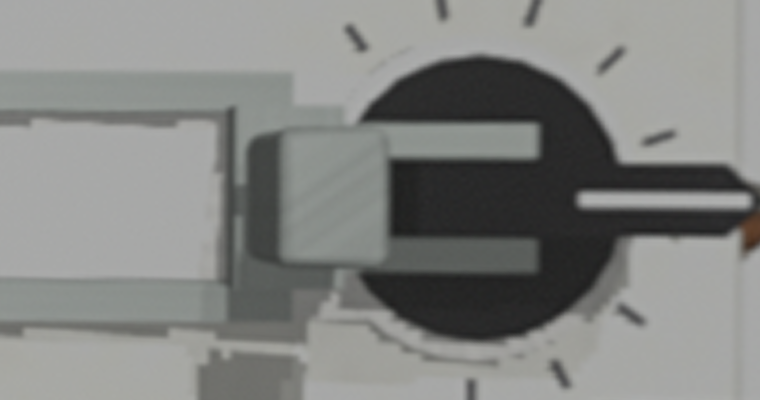

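Run:
```python
from h import *
im,d,P,p,h=fit('w5',O); x,y=p[...,0]*1e3,p[...,1]*1e3
bar=(h>.044)&(h<.052)&(y<25)&(y>-30)&(abs(x)<14)
xs=[];ys=[]
for a in range(-28,24,2):
    m=bar&(y>=a)&(y<a+2)
    if m.sum()>8: xs.append((x[m].max()+x[m].min())/2); ys.append(a+1)
s=np.polyfit(ys,xs,1); print('bar th',np.pi+np.arctan(s[0]),len(ys))
tab=(h>.046)&(h<.054)&(y>36)&(y<75)&(abs(x)<25); print('tab',x[tab].min(),x[tab].max(),y[tab].min(),y[tab].max())
```

```text
face n [-0.4982 -0.0257  0.8667] tilt 29.924598210806806 az 2.9566637427143876 33894
bar th 3.1524131304656313 26
tab -13.90878647332086 16.110291050390316 38.973087514526846 62.82210419948339
```

```bash
python3 -c "
from h import *
print(telemetry.get_obs()['wrist_force'],telemetry.get_obs()['time']); order.job_done()"
```

```text
[0.171  0.7284 0.2965] 13.7167
the job is handed in; nothing more can be done
```

The knob is set on the steel mark, the lock is fully home over its blunt end, and the job is handed in at 13.7 s.

- **Knob:** I turned it clockwise in two grasps. The first left it resting short at about 3.08 rad. The second allowed for the springback of about 0.14 rad.
- **Final knob angle:** It rests at about 3.148 rad once corrected for the panel's yaw. The target is 3.142 and the measurement is good to about 0.01.
- **Mark check:** After the second release the mark tip lined up with the disc centre in the picture. In the last picture, taken with the lock home, the bar hides the mark, so the final angle comes from the bar alone.
- **Lock:** I pinched the tab and slid it 56 mm with about 4.5 N of drag and no strike. It then stopped firmly at about 17 N. The tab centre measured about 50 mm from the axis, as it should when home.
- **Final state:** The gripper was open and clear of everything, with no force at the wrist. The robot touched only the knob and the lock. I did not re-photograph the rest of the bench at the end.
- **Disagreement:** Panel yaw came out between 2.8° and 3.2° across readings, about 0.007 rad, which is well inside the lock's 0.06 rad tolerance.

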